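Pin a bearing cover to its clamped stack

ROBOT

A 7-joint arm with a two-finger parallel gripper is mounted at the origin on the work surface. World frame = base frame: x ahead of the robot, y to its left, z up, the work surface at z = 0. Lengths are in m, angles in rad, forces in N, time in s.
With the tool pointing down it reaches from about 0.35 to 0.9 m from the base axis. Payload 19.9 kg.
Tool frame: the origin (TCP) lies between the finger pads; the fingertips stand 22 mm ahead of it and the grasp point (between the pads) lies 3 mm ahead of it; z points along the fingers, y is the line along which they close (so a half turn about z gives the same grasp; the last joint's range is limited). The gripper opens to 85 mm and grips with 20 to 120 N. Pads are 22 mm wide; open, the fingers measure 114 mm over their backs; the gripper's body (76 mm by 85 mm) begins 54 mm behind the grasp point. The pads swing forward as they close: fully open they stand 13 mm farther back than shut.
Start: joints at [1.222, 0.417, -0.01, 1.614, 0.005, 1.111, -0.053], TCP at [0.189, -0.596, 0.253] pointing down, gripper open.
Joint ranges: [-2.81, 2.81], [-0.39, 2.02], [-1.27, 1.25], [0.06, 2.57], [-1.19, 4.33], [0.19, 2], [-2.82, 2.82]. Speed limits (rad/s): [1.89, 1.89, 2.39, 2.39, 3.01, 3.01, 3.01].

INTERFACE

Orientations are given as a unit quaternion [w, x, y, z].
In Python, from workcell import readout, cams, manip gives the robot as it stands.
- The arm moves only by the shell command python3 -m crank 'ROWS' [FORCE]. ROWS is JSON, a list of rows, each a list of 5 numbers: the opening, from 0 (shut) to 1 (fully open), then the shift along the world's x, y, z in m, then the turn about the world's z in rad. A call has 1 to 5 rows; each row shifts and turns the commanded pose from where the row before left it; what a row does not reach is not made up. A row lasts 1/10 s, in which the tool goes at most 50 mm and 8.59 degrees, less where a joint would pass 70% of its speed; a pose out of reach is approached as far as the arm can. A call with a gripper value outside its range is refused whole. The fingers move at their own pace and stop on an object; FORCE is the grip in N (left out, the last holds). Time passes only in rows, so rows that do not move let the fingers close. It gives the time, the measured TCP pose, the force, the opening and the grip force at its end, in the units of the state.
- readout.read_state(): the state, without advancing time (a new reading comes with each control period).
- cams.read_camera(name): name is "scene" or "top" or "wrist"; returns the picture (384x512x3 uint8, blue, green, red); there is no depth.
- cams.get_calibration(name): a dict with "intrinsics" (3x3 intrinsics, pixels), "pose" (4x4, takes a point from camera to world coordinates). Camera axes: x right, y down, z forward; pixel columns grow to the right and rows downward; lengths in m; the calibration is good to about 2 mm. A picture is of the moment at which its call begins: read the wrist's pose just before it. get_calibration takes no time and is no camera call; for the wrist camera it gives the pose at the moment of the call.
- manip.close_job(): hands the job in; it is judged then, once.
The state is a dict: "clock": time; "joint_positions": joint angles; "qd": joint speeds; "joint_torque": joint torques, N m; "position": TCP position; "eef_rot": TCP orientation; "contact_force": force on the tool from outside, world axes, zero at the start; "moment": the same for the moment, N m; "opening": finger opening in m; "grasp_force": force on a finger pad.
Only numpy, scipy, OpenCV 4.12 (cv2) and the standard library are available. Lean on these libraries where they do the work, as an engineer would, in place of code of your own. Each camera call takes 0.05 s, during which the arm holds its last target. There are 200 camera calls.

TASK

Lay the aluminium cover flat on the plate stack clamped in the blue nest, hub up, lengthways along the stack with its hole over the bore, and let go of it. Then take the blue-handled pin from the rack and feel it down through the cover and the stack until its collar sits fully home on the hub, cover flat and pin upright, and let go. The pin and the bores are finished surfaces: ease the pin in and never let it bear on the parts with more than 30 N; leave the other pins and everything else on the bench where they are.

Things in the scene. Friction and masses are not known exactly. Their poses are not given: they have to be found in the camera images.
- nest: Blue steel nest fixed to the bench: base plate 180 (x) x 120 (y) x 8 mm, an upright block at each x end (top at 44 mm) with clamp-screw knobs outside. Origin: centre of its underside, on the bench; z up. Between the blocks three plates (steel, brass, steel) are clamped as a rigid stack, 120 x 64 mm, square to the nest, underside at 25 mm, top face at 55 mm. It does not give when pushed
- nest_top (a point): Nest's centre at the stack's top face (55 mm up): nominal mouth of the stack's vertical through bore, 13.4 mm diameter, sharp-edged. The stack was clamped by eye: the true bore is off this point by an unknown amount, up to 5 mm along nest x and up to 5 mm along nest y, different each time; no pose reading shows it. Free space below, down to the base plate. Axes as the nest's
- cover: Loose aluminium cover, about 0.2 kg: flange 90 (x) x 44 (y) x 8 mm, raised hub 30 (x) x 34 (y) mm in its middle, hub top 26 mm above the underside, vertical through hole 15 mm diameter at the centre (1.5 mm chamfer at the top). Origin: centre of its underside; z up through the hub. Starts hub up on the bench. Grip across the hub in y. On the stack it slides freely, carried by the pin
- rack: White plastic pin rack fixed to the bench, 190 (x) x 50 (y) mm, top face 72 mm above the bench, three 14 mm holes at x = -60, 0 and +60 mm. Origin: centre of its underside. The three pins hang upright in the holes, collars on the top face, in any order; a pin must be lifted 70 mm to come free
- blue_pin: The pin to use, about 0.12 kg: 12 mm steel shaft, blue handle. Origin: centre of the underside of its collar; z up. Collar 24 mm diameter, z 0 to 5 mm; round handle 18 mm diameter, z 5 to 45 mm; straight shaft down to z = -65.5 mm, then a 45 degree chamfer from 12 to 9 mm diameter, flat tip at z = -67 mm. Collar home on the hub (hub top then 81 mm above the bench): tip 14 mm above the bench
- blue_pin_tip (a point): Centre of the blue pin's flat tip. It meets the stack's top with the collar about 41 mm above the hub. More than about 2 mm off the bore's axis it stands on the flat plate (press lightly and slide it about until it drops in); nearer, the chamfer catches the bore's rim on one side and the rim pushes the tool sideways, towards the bore's axis, until the tool is moved over
- red_pin: Bystander in the rack: like the blue pin, red handle, 10 mm shaft. Origin under its collar
- black_pin: Bystander in the rack: like the blue pin, black handle, 9.6 mm shaft. Origin under its collar
- caliper: Bystander: caliper lying flat, 160 mm long, 14 mm high, origin under the middle of its beam
- blue_cap: Bystander: round blue plastic cap, 48 mm diameter, 18 mm high, origin at the centre of its underside
- loose_ring: Bystander: steel ring, 40 mm outside, 26 mm inside, 16 mm high, origin at the centre of its underside
- oil_bottle: Bystander: white bottle, 50 mm diameter, 120 mm high, origin at the centre of its underside
Things that resemble listed ones, but are neither listed nor needed, are in the scene too. What is meant by the cover is not black, red or yellow, and is the smaller of those in its own colour.

How it is judged:
By the outcome, as a careful person would: the job done as asked, in the order asked, and still so for the second after the job is handed in, with the robot touching nothing.
It also fails if it takes over 72 s, if anything falls off the work surface, if the arm or the gripper's body presses on something with over 40 N, if the wrist force passes 120 N, or if a joint passes its speed limit or range.

## Working session

There is one attempt and no reset: what is moved stays moved. The work goes in short steps, Python scripts to look and compute and a shell command to move; the robot and the scene stay as the last step left them, time stands still between calls to the robot, and variables do not carry over. Pictures are saved under pics/ and viewed, at most 10 in all, crops included, and the job is handed in when it is done.

```bash
mkdir -p pics; ls; python3 - <<'E'
from workcell import readout, cams
import cv2,json
s=readout.read_state(); print(s)
for n in ("scene","top"):
    cv2.imwrite(f"pics/{n}0.png",cams.read_camera(n)); c=cams.get_calibration(n); print(n,c)
c=cams.get_calibration("wrist");print(c)
E
```

```text
pics
{'clock': 0.0, 'joint_positions': array([ 1.22148413,  0.41799288, -0.01032856,  1.61418718,  0.00472771,
        1.11071773, -0.05304889]), 'qd': array([-1.50711626e-03, -2.67749725e-04,  8.99201854e-04, -1.26801071e-03,
        3.32942171e-05,  1.31686856e-04,  1.33670497e-03]), 'joint_torque': array([-5.03364881e-04, -8.64452219e+01,  6.78338651e-01, -4.34890544e+01,
        1.89961394e-02,  7.56071066e-03, -5.32550814e-06]), 'position': array([ 0.18925645, -0.59530649,  0.25264289]), 'eef_rot': array([-6.22625042e-04,  9.88179990e-01,  1.53296762e-01, -1.51591517e-04]), 'contact_force': array([-0.66430069, -0.76345114,  0.0159159 ]), 'moment': array([ 0.02209562, -0.00207044, -0.03274925]), 'grasp_force': 0.0, 'opening': 0.08560238348965221}
scene {'intrinsics': array([[498.49527994,   0.        , 257.35638582],
       [  0.        , 498.49527994, 191.63366432],
       [  0.        ,   0.        ,   1.        ]]), 'pose': array([[ 0.52228648,  0.70514842, -0.47956494,  1.13380366],
       [ 0.85275641, -0.4350532 ,  0.2890246 , -0.27458066],
       [-0.00483102, -0.55990572,
[... 338 characters left out ...]
   [-0.99972278, -0.01358121, -0.01923331,  0.05869557],
       [ 0.02092647, -0.13813067, -0.99019291,  1.26869557],
       [ 0.        ,  0.        ,  0.        ,  1.        ]])}
{'intrinsics': array([[264.31872911,   0.        , 254.03822912],
       [  0.        , 264.31872911, 189.20604138],
       [  0.        ,   0.        ,   1.        ]]), 'pose': array([[ 3.00798234e-01, -9.18849468e-01, -2.55413544e-01,
         2.53863206e-01],
       [-9.53687355e-01, -2.90068906e-01, -7.96269934e-02,
        -5.75181552e-01],
       [-9.22306676e-04,  2.67536326e-01, -9.63547333e-01,
         3.72320225e-01],
       [ 0.00000000e+00,  0.00000000e+00,  0.00000000e+00,
         1.00000000e+00]])}
```

View pics/scene0.png

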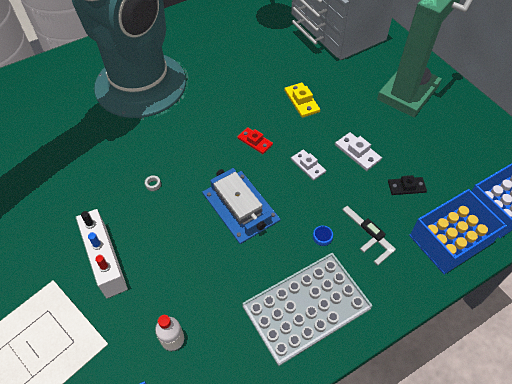

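View pics/top0.png

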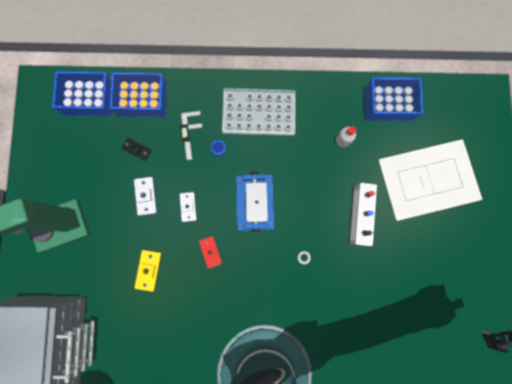

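Cover candidates in the scene view are yellow (302,99), red (255,139), black (407,185), large silver (358,150) and small silver (308,163). In the top view the two silver ones are at (145,196) and (188,207). I choose the smaller silver one, scene (308,163) / top (188,207). The blue pin is at scene (95,240) / top (369,213), and the nest at scene (240,203) / top (256,202). Next I check enlarged crops.

```bash
cat > h.py <<'E'
from workcell import readout, cams
import cv2,numpy as np
def crop(img,x,y,w,h,k):
    o=cv2.resize(img[y:y+h,x:x+w],None,fx=k,fy=k,interpolation=cv2.INTER_CUBIC)
    for i in range(0,w,10):
        cv2.line(o,(i*k,0),(i*k,6),(0,255,255),1); cv2.putText(o,str(x+i),(i*k+1,16),0,.32,(0,255,255),1)
    for j in range(0,h,10):
        cv2.line(o,(0,j*k),(6,j*k),(0,255,255),1); cv2.putText(o,str(y+j),(8,j*k+4),0,.32,(0,255,255),1)
    return o
def ray(cal,u,v):
    K,P=cal["intrinsics"],cal["pose"]; d=P[:3,:3]@np.linalg.solve(K,[u,v,1]); return P[:3,3],d/np.linalg.norm(d)
def tri(obs):
    A=np.zeros((3,3));b=np.zeros(3)
    for c,d in obs: M=np.eye(3)-np.outer(d,d);A+=M;b+=M@c
    p=np.linalg.solve(A,b); return p,max(np.linalg.norm((np.eye(3)-np.outer(d,d))@(p-c)) for c,d in obs)
def onz(cal,u,v,z):
    c,d=ray(cal,u,v); return c+d*(z-c[2])/d[2]
E
python3 - <<'E'
from h import *
a=cv2.imread("pics/top0.png");b=cv2.imread("pics/scene0.png")
k=5
r1=np.hstack([crop(a,172,185,36,50,6),crop(a,230,170,50,50,6),crop(a,345,180,36,50,6)][:3])
r2=np.hstack([crop(b,285,145,50,45,5),crop(b,195,160,90,45,5)][:2]); 
H=[r1,r2]; W=max(i.shape[1] for i in H)
cv2.imwrite("pics/m1.png",np.vstack([cv2.copyMakeBorder(i,0,0,0,W-i.shape[1],0) for i in H]))
print(W)
m2=np.hstack([crop(b,195,160,90,85,5),crop(b,70,205,62,85,5)]);print(m2.shape);cv2.imwrite("pics/m2.png",m2)
E
```

```text
732
(425, 760, 3)
```

View pics/m1.png

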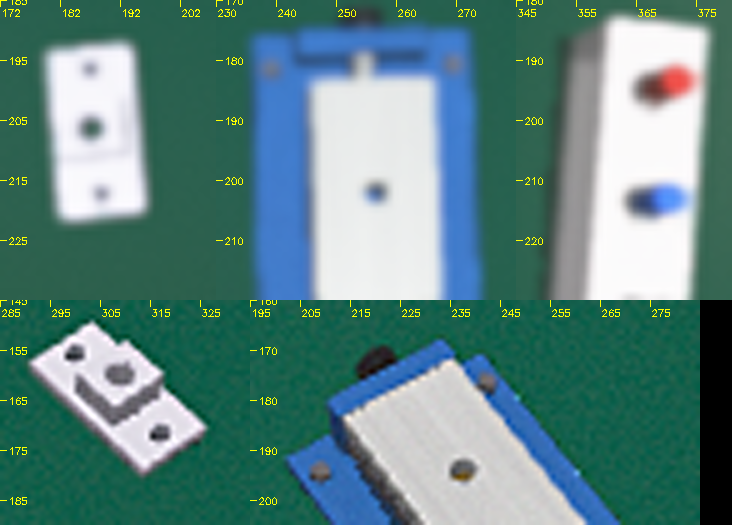

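View pics/m2.png

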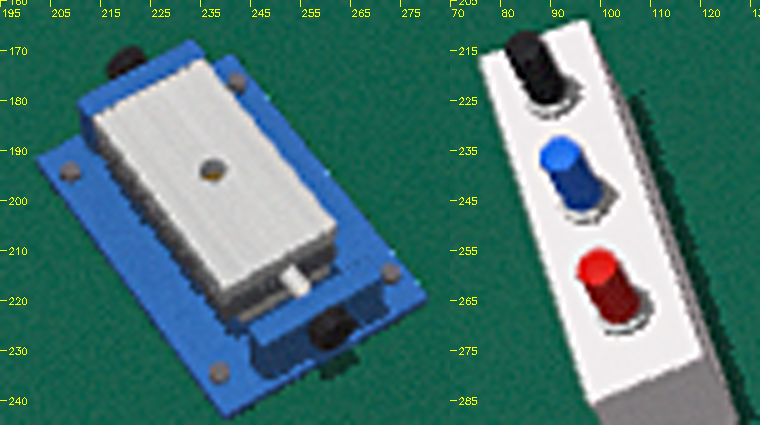

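```bash
python3 - <<'E'
from h import *
T=cams.get_calibration("top");S=cams.get_calibration("scene")
for n,t,s in [("cover hole",(187,206.3),(309,159.8)),("bore",(256.5,202),(237.6,194)),("pin handle top",(371,213),(92,235.2)),("red",(371.5,193.5),(98.8,258))]:
    print(n,tri([ray(T,*t),ray(S,*s)]))
q=[onz(S,195+x/5,160+y/5,.009) for x,y in((70,172),(238,82),(392,272),(219,372))];print(np.round(q,4),np.mean(q,0))
for d in(q[2]-q[1],q[3]-q[0]):print("nest long",np.degrees(np.arctan2(d[1],d[0])))
q=[onz(T,172+x/6,185+y/6,.008) for x,y in((46,52),(132,42),(147,212),(62,221))];print(np.round(q,4),np.mean(q,0))
for d in(q[3]-q[0],q[2]-q[1]):print("cover long",np.degrees(np.arctan2(d[1],d[0])),np.linalg.norm(d))
st=readout.read_state();
from scipy.spatial.transform import Rotation as R
w,x,y,z=st["eef_rot"];M=R.from_quat([x,y,z,w]).as_matrix();print(M);
c=cams.get_calibration("wrist")["pose"];print(M.T@(c[:3,3]-st["position"]),M.T@c[:3,:3])
E
```

```text
cover hole (array([0.51776974, 0.25293813, 0.02029228]), np.float64(0.002349317869040725))
bore (array([0.53110481, 0.02986994, 0.05128901]), np.float64(0.0023230093240459164))
pin handle top (array([ 0.49546743, -0.31172859,  0.11426581]), np.float64(0.0030995300612173564))
red (array([ 0.55428646, -0.31778143,  0.11176239]), np.float64(0.0011957386204912016))
[[ 0.4698 -0.0174  0.009 ]
 [ 0.4661  0.0835  0.009 ]
 [ 0.6053  0.0895  0.009 ]
 [ 0.6091 -0.0114  0.009 ]] [0.53758685 0.03607219 0.009     ]
nest long 2.4470911440988585
nest long 2.4474733391002257
[[0.559  0.278  0.008 ]
 [0.5651 0.2315 0.008 ]
 [0.4726 0.2205 0.008 ]
 [0.4672 0.266  0.008 ]] [0.51598231 0.24900401 0.008     ]
cover long -172.53599672653067 0.09252893181958476
cover long -173.1819958633001 0.0931346126144864
[[ 9.53003313e-01  3.02959593e-01 -4.11904256e-04]
 [ 3.02959861e-01 -9.53002785e-01  1.00740504e-03]
 [-8.73428830e-05 -1.08485079e-03 -9.99999408e-01]]
[ 0.06767015  0.00021384 -0.11959007] [[-2.26719438e-03 -9.63569190e-01 -2.67449577e-01]
 [ 9.99997417e-01 -2.22802313e-03 -4.49931837e-04]
 [-1.62343388e-04 -2.67449906e-01  9.63571752e-01]]
```

```bash
cat > snap.py <<'E'
import sys,pickle
from h import *
n=sys.argv[1]; c=cams.get_calibration("wrist"); s=readout.read_state(); im=cams.read_camera("wrist")
cv2.imwrite(f"pics/{n}.png",im); pickle.dump((c,s["position"],s["eef_rot"]),open(f"pics/{n}.pkl","wb")); print(n,s["clock"],s["position"])
E
python3 -m crank '[[1,0.025,0.035,0,-0.03],[1,0.03,0.04,0,-0.03],[1,0.03,0.04,0,-0.03],[1,0.03,0.04,0,-0.03],[1,0.03,0.04,0,-0.03]]'
python3 -m crank '[[1,0.03,0.04,0,-0.03],[1,0.03,0.03,0,0],[1,0.02,0.02,0,0],[1,0,0,0,0],[1,0,0,0,0]]'
python3 snap.py w1
python3 -m crank '[[1,0.025,0.025,0,0],[1,0.025,0.025,0,0],[1,0.02,0.02,0,0],[1,0,0,0,0],[1,0,0,0,0]]'
python3 snap.py w2
```

```text
clock: 0.6
position: [0.3351, -0.3987, 0.2532]
eef_rot: [-0.0, 0.997, 0.078, -0.0]
contact_force: [1.2, -0.8, 0.5]
opening: 0.0856
grasp_force: 0.0
clock: 1.1
position: [0.4143, -0.3104, 0.253]
eef_rot: [-0.0, 0.998, 0.064, -0.0]
contact_force: [-0.2, -0.8, 0.9]
opening: 0.0857
grasp_force: 0.0
w1 1.1 [ 0.41429606 -0.3104086   0.25300991]
clock: 1.65
position: [0.4837, -0.2415, 0.253]
eef_rot: [-0.0, 0.998, 0.063, -0.0]
contact_force: [0.6, -1.7, -0.5]
opening: 0.0853
grasp_force: 0.0
w2 1.65 [ 0.48371826 -0.2415297   0.25299473]
```

```bash

python3 -m crank '[[1,0,0.045,0,0],[1,0,0.045,0,0],[1,0,0.045,0,0],[1,0,0.045,-0.01,0],[1,0,0.045,-0.02,0]]' >/dev/null
python3 -m crank '[[1,0,0.025,-0.02,0],[1,0,0,-0.02,0],[1,0,0,0,0],[1,0,0,0,0]]' |head -2
python3 snap.py w3
python3 -m crank '[[1,0.03,0.03,0,0],[1,0.03,0.03,0,0],[1,0,0,0,0],[1,0,0,0,0]]' |head -2
python3 snap.py w4
python3 -m crank '[[1,-0.03,0.04,0,0],[1,-0.03,0.045,0,0],[1,-0.03,0.045,0,0],[1,0,0.04,0,0],[1,0,0,0,0]]' >/dev/null
python3 -m crank '[[1,0,0,0,0],[1,0,0,0,0]]' |head -2
python3 snap.py w5
python3 -m crank '[[1,0.04,0.02,0,0],[1,0.02,0.02,0,0],[1,0,0,0,0],[1,0,0,0,0]]' |head -2
python3 snap.py w6
python3 - <<'E'
from h import *
im=[cv2.imread(f"pics/w{i}.png") for i in(1,2,3,4,5,6)]
m=np.vstack([np.hstack([cv2.resize(i,(266,200)) for i in im[k:k+3]]) for k in(0,3)]);cv2.imwrite("pics/m3.png",m)
E
```

```text
clock: 2.6
position: [0.4843, 0.0079, 0.1837]
w3 2.6 [0.48432706 0.00793047 0.18366171]
clock: 3.05
position: [0.5449, 0.069, 0.1839]
w4 3.05 [0.54489682 0.06903254 0.18392002]
clock: 3.8
position: [0.4593, 0.2309, 0.1835]
w5 3.8 [0.45928663 0.23088622 0.18347326]
clock: 4.25
position: [0.519, 0.2716, 0.1829]
w6 4.25 [0.51903693 0.27159557 0.18287345]
```

View pics/m3.png

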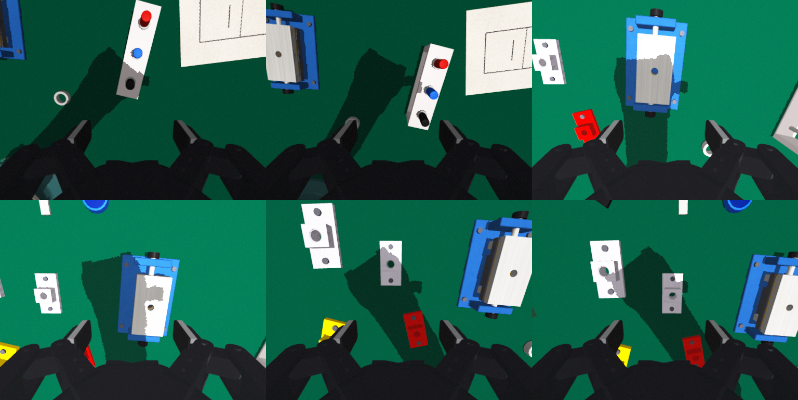

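```bash
python3 - <<'E'
from h import *
P={1:(264,102),2:(320,181),3:(237,137),4:(291,206),5:(241,123),6:(270,179)}
t=[crop(cv2.imread(f"pics/w{i}.png"),u-22,v-22,44,44,6) for i,(u,v) in P.items()]
cv2.imwrite("pics/m4.png",np.vstack([np.hstack(t[:3]),np.hstack(t[3:])]))
E
```

```text
(no output)
```

View pics/m4.png

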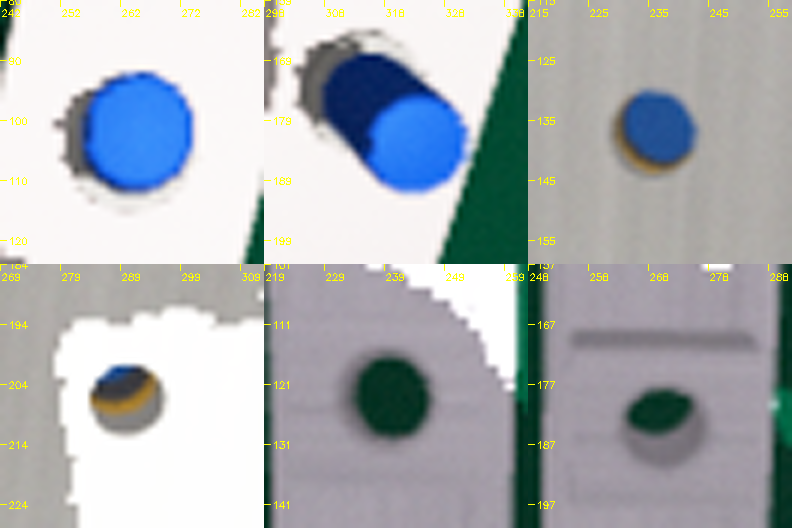

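```bash
python3 - <<'E'
from h import *
import pickle
C={i:pickle.load(open(f"pics/w{i}.pkl","rb"))[0] for i in range(1,7)}
T=cams.get_calibration("top");S=cams.get_calibration("scene")
for n,i,a,j,b,z in [("pin",1,(265,102),2,(323.7,183),.117),("bore",3,(236.1,137.1),4,(290.3,206.5),.055),("cover",5,(239.3,123),6,(270.8,184.2),.026)]:
    print(n,tri([ray(C[i],*a),ray(C[j],*b)]),onz(C[i],*a,z),onz(C[j],*b,z))
# stack / cover edges in the wrist views
for i,box,nm in((5,(200,60,110,130),'cover5'),(3,(150,10,170,210),'nest3')):
    im=cv2.imread(f"pics/w{i}.png");x,y,w,h=box;c=im[y:y+h,x:x+w]
    hsv=cv2.cvtColor(c,cv2.COLOR_BGR2HSV)
    m=(hsv[...,1]<60).astype(np.uint8) if i==5 else ((hsv[...,0]>100)&(hsv[...,0]<125)&(hsv[...,1]>120)|(hsv[...,1]<60)).astype(np.uint8)
    m=cv2.morphologyEx(m,cv2.MORPH_OPEN,np.ones((5,5),np.uint8))
    k,l,st,ce=cv2.connectedComponentsWithStats(m)
    # component containing the hole surroundings
    b=max(range(1,k),key=lambda q:st[q,4]); cn=max(cv2.findContours((l==b).astype(np.uint8),0,1)[0],key=cv2.contourArea)
    r=cv2.boxPoints(cv2.minAreaRect(cn))+[x,y]
    p=np.array([onz(C[i],u,v,.008) for u,v in r]);print(nm,r.round(1).tolist(),p.round(4).tolist(),p.mean(0))
    for q in range(4):
        d=p[(q+1)%4]-p[q];print(np.linalg.norm(d).round(4),np.degrees(np.arctan2(d[1],d[0])).round(2))
E
```

```text
pin (array([ 0.49500724, -0.31057158,  0.11528739]), np.float64(0.00011856073097244643)) [ 0.49483428 -0.31043133  0.117     ] [ 0.49546153 -0.31014195  0.117     ]
bore (array([0.53041145, 0.0304552 , 0.05398699]), np.float64(0.00023457786496548154)) [0.53066405 0.03023168 0.055     ] [0.53057056 0.03080547 0.055     ]
cover (array([0.51774129, 0.25303001, 0.0257925 ]), np.float64(2.614273570040081e-06)) [0.51774635 0.25302182 0.026     ] [0.51779427 0.25304804 0.026     ]
cover5 [[219.0, 78.0], [261.0, 78.0], [261.0, 164.0], [219.0, 164.0]] [[0.5596, 0.2797, 0.008], [0.565, 0.2365, 0.008], [0.4755, 0.2248, 0.008], [0.4697, 0.2718, 0.008]] [0.51747169 0.25318833 0.008     ]
0.0436 -82.93
0.0902 -172.53
0.0474 97.06
0.0903 5.04
nest3 [[179.0, 218.5], [181.3, 16.3], [298.5, 17.7], [296.1, 219.9]] [[0.423, 0.0906, 0.008], [0.6361, 0.0985, 0.008], [0.649, -0.0158, 0.008], [0.4385, -0.0487, 0.008]] [0.53664033 0.03115874 0.008     ]
0.2132 2.1
0.115 -83.51
0.2131 -171.11
0.1402 96.35
```

```bash

python3 -m crank '[[1,-0.0013,-0.0186,-0.01,0],[1,0,0,-0.04,0],[1,0,0,-0.04,0],[1,0,0,-0.03,0],[1,0,0,-0.015,0]]' >/dev/null
python3 -m crank '[[1,0,0,-0.01,0],[1,0,0,-0.007,0],[1,0,0,0,0],[1,0,0,0,0]]'
python3 -m crank '[[0,0,0,0,0],[0,0,0,0,0],[0,0,0,0,0],[0,0,0,0,0],[0,0,0,0,0]]' 40
python3 -m crank '[[0,0,0,0,0],[0,0,0,0,0]]'
```

```text
clock: 5.2
position: [0.5181, 0.2542, 0.0322]
eef_rot: [-0.0, 0.998, 0.064, 0.001]
contact_force: [0.4, -0.7, 0.0]
opening: 0.0853
grasp_force: 0.0
clock: 5.7
position: [0.5177, 0.2541, 0.0316]
eef_rot: [-0.0, 0.998, 0.064, 0.0]
contact_force: [-1.4, -0.3, 7.0]
opening: 0.0328
grasp_force: 40.2
clock: 5.9
position: [0.5178, 0.254, 0.0316]
eef_rot: [-0.0, 0.998, 0.064, 0.0]
contact_force: [-1.5, -1.1, 6.2]
opening: 0.033
grasp_force: 40.2
```

```bash

python3 -m crank '[[0,0,0,0.01,0],[0,0,0,0.02,0],[0,0,0,0.03,0],[0,0,0,0.025,0],[0,0,-0.02,0,-0.02]]'
python3 -m crank '[[0,0.003,-0.04,0,-0.02],[0,0.003,-0.04,0,-0.02],[0,0.003,-0.04,0,-0.024],[0,0.0038,-0.04,0,0],[0,0,-0.0328,0,0]]' >/dev/null
python3 -m crank '[[0,0,-0.01,0,0],[0,0,0,0,0],[0,0,0,0,0]]'
python3 snap.py w7
```

```text
clock: 6.4
position: [0.5185, 0.2369, 0.1202]
eef_rot: [-0.002, 0.998, 0.055, 0.002]
contact_force: [0.7, -0.5, -2.7]
opening: 0.0331
grasp_force: 40.4
clock: 7.2
position: [0.5304, 0.0322, 0.1166]
eef_rot: [-0.0, 1.0, 0.022, 0.0]
contact_force: [0.4, 0.7, -1.0]
opening: 0.033
grasp_force: 40.3
w7 7.2 [0.53038768 0.03223364 0.11660247]
```

```bash

python3 -m crank '[[0,0.0003,-0.001,-0.01,0],[0,0,0,-0.01,0],[0,0,0,-0.005,0],[0,0,0,0,0],[0,0,0,0,0]]'
python3 -m crank '[[0,0,0,-0.002,0],[0,0,0,-0.002,0],[0,0,0,0,0]]'
```

```text
clock: 7.75
position: [0.5306, 0.0304, 0.0911]
eef_rot: [-0.0, 1.0, 0.022, -0.0]
contact_force: [0.2, 0.0, -0.6]
opening: 0.0327
grasp_force: 40.3
clock: 8.05
position: [0.5306, 0.0302, 0.0871]
eef_rot: [-0.0, 1.0, 0.022, -0.0]
contact_force: [0.9, -0.2, -1.7]
opening: 0.033
grasp_force: 40.3
```

```bash

python3 -m crank '[[0,0,0.0008,-0.001,0],[0,0,0,-0.0005,0],[0,0,0,0,0]]'|sed -n 2,4p
python3 -m crank '[[0,0,0,-0.0005,0],[0,0,0,0,0],[0,0,0,0,0]]'|sed -n 2,4p
```

```text
position: [0.5308, 0.0307, 0.0865]
eef_rot: [0.0, 1.0, 0.022, 0.0]
contact_force: [-5.9, -2.8, 16.2]
position: [0.5309, 0.0307, 0.0865]
eef_rot: [0.0, 1.0, 0.022, 0.0]
contact_force: [-9.6, -3.2, 25.8]
```

```bash

python3 -m crank '[[0,0,0,0.0005,0],[0,0,0,0.0005,0],[0,0,0,0,0]]'|sed -n 2,4p
python3 -m crank '[[0.5,0,0,0,0],[0.7,0,0,0,0],[1,0,0,0,0],[1,0,0,0,0],[1,0,0,0.02,0]]'|sed -n 2,4p
python3 -m crank '[[1,-0.025,0,0.04,0],[1,-0.035,0,0.04,0],[1,-0.03,0,0,0],[1,0,0,0,0],[1,0,0,0,0]]'|sed -n 2,4p
python3 snap.py w8
python3 -m crank '[[1,0.03,-0.01,0,0],[1,0.03,-0.01,0,0],[1,0.03,-0.01,0,0],[1,0,0,0,0],[1,0,0,0,0]]'|sed -n 2,4p
python3 snap.py w9
python3 - <<'E'
from h import *
import pickle
t=[]
for i in(8,9):
    c=pickle.load(open(f"pics/w{i}.pkl","rb"))[0];P=np.linalg.inv(c["pose"]);q=P[:3,:3]@[.5306,.0305,.081]+P[:3,3];q=c["intrinsics"]@q;u,v=(q[:2]/q[2]).round().astype(int);print(u,v)
    t.append(crop(cv2.imread(f"pics/w{i}.png"),max(u-48,0),max(v-60,0),96,120,4))
cv2.imwrite("pics/m5.png",np.hstack(t))
E
```

```text
position: [0.5309, 0.0309, 0.0866]
eef_rot: [0.0, 1.0, 0.022, 0.0]
contact_force: [-2.9, -1.5, 8.6]
position: [0.5295, 0.0309, 0.1047]
eef_rot: [-0.0, 1.0, 0.022, -0.002]
contact_force: [-0.0, -0.5, 0.9]
position: [0.4428, 0.0308, 0.1843]
eef_rot: [0.0, 1.0, 0.022, 0.0]
contact_force: [-0.5, -0.0, 0.7]
w8 9.95 [0.44282589 0.03082292 0.18427141]
position: [0.5331, 0.0011, 0.1828]
eef_rot: [-0.0, 1.0, 0.022, -0.001]
contact_force: [-1.5, 0.0, -0.5]
w9 10.5 [0.53308937 0.00109236 0.18282961]
259 90
220 197
```

View pics/m5.png

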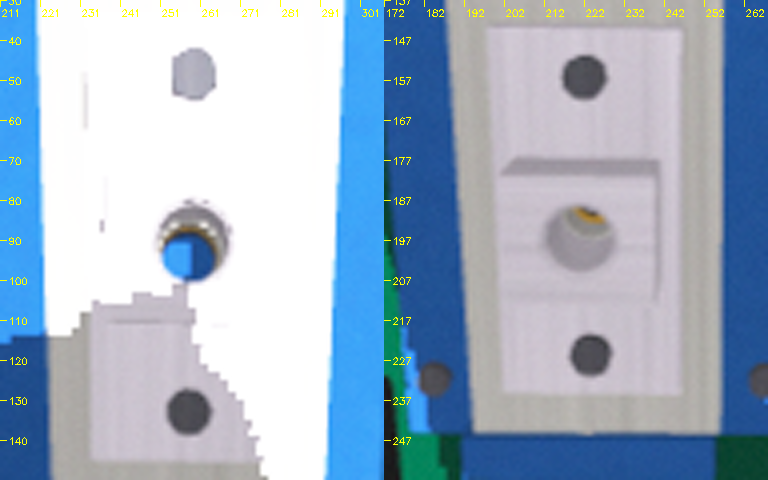

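The cover lies flat, aligned along the stack, and its hole (w8 at (259.5,90)) is concentric with the bore to about 1 mm. Next is the pin.

```bash

python3 -m crank '[[1,-0.006,-0.044,0,0],[1,-0.006,-0.044,0,0],[1,-0.006,-0.044,0,0],[1,-0.006,-0.045,0,0],[1,-0.006,-0.045,0,0]]'>/dev/null
python3 -m crank '[[1,-0.006,-0.045,0,0],[1,-0.002,-0.044,0,0],[1,0,0,-0.03,0],[1,0,0,-0.02,0],[1,0,0,0,0]]'|sed -n 1,4p
python3 -m crank '[[1,0,0,0,0],[1,0,0,0,0]]'|sed -n 1,4p
```

```text
clock: 11.55
position: [0.4933, -0.3089, 0.1315]
eef_rot: [-0.001, 1.0, 0.022, -0.002]
contact_force: [-0.3, 0.6, 0.2]
clock: 11.75
position: [0.4954, -0.3098, 0.1352]
eef_rot: [0.0, 1.0, 0.022, 0.001]
contact_force: [-0.2, -0.1, 0.1]
```

```bash

python3 -m crank '[[1,0,0,-0.015,0],[1,0,0,-0.012,0],[1,0,0,-0.006,0],[1,0,0,0,0],[0.6,0,0,0,0]]' 30|sed -n 1,4p
python3 -m crank '[[0.35,0,0,0,0],[0.3,0,0,0,0],[0.15,0,0,0,0],[0.15,0,0,0,0],[0,0,0,0,0]]' 30
python3 -m crank '[[0,0,0,0,0],[0,0,0,0,0],[0,0,0,0,0]]' 60
```

```text
clock: 12.25
position: [0.4948, -0.31, 0.1009]
eef_rot: [-0.0, 1.0, 0.022, -0.0]
contact_force: [-0.2, 0.2, 0.5]
clock: 12.75
position: [0.4948, -0.31, 0.1012]
eef_rot: [0.0, 1.0, 0.022, 0.0]
contact_force: [-1.3, 0.9, 5.7]
opening: 0.017
grasp_force: 29.2
clock: 13.05
position: [0.4949, -0.3101, 0.1013]
eef_rot: [0.0, 1.0, 0.022, 0.0]
contact_force: [-1.9, 1.8, 7.3]
opening: 0.0166
grasp_force: 58.3
```

```bash

python3 -m crank '[[0,0,0,0.005,0],[0,0,0,0.015,0],[0,0,0,0.02,0],[0,0,0,0.025,0],[0,0,0,0.03,0]]'
python3 -m crank '[[0,0,0,0.02,0],[0,0,0,0,0],[0,0.006,0.04,0,0],[0,0.006,0.043,0,0],[0,0.006,0.043,0,0]]'
python3 -m crank '[[0,0.006,0.043,0,0],[0,0.006,0.043,0,0],[0,0.006,0.043,0,0],[0,0,0.043,0,0],[0,0,0.043,0,0]]'>/dev/null
python3 -m crank '[[0,0,0,0,0],[0,0,0,0,0],[0,0,0,0,0]]'
python3 snap.py w10
python3 - <<'E'
from h import *
a=cams.read_camera("scene")
w=cv2.imread("pics/w10.png")
cv2.imwrite("pics/m6.png",np.hstack([crop(w,195,150,130,190,3),crop(a,190,100,95,142,4)]))
E
```

```text
clock: 13.55
position: [0.4944, -0.3098, 0.1974]
eef_rot: [-0.0, 1.0, 0.022, -0.0]
contact_force: [-0.0, -0.4, -1.5]
opening: 0.0169
grasp_force: 58.5
clock: 14.05
position: [0.5124, -0.1826, 0.2158]
eef_rot: [-0.0, 1.0, 0.022, -0.0]
contact_force: [1.7, 0.8, -0.2]
opening: 0.0166
grasp_force: 58.6
clock: 14.85
position: [0.5306, 0.0301, 0.2158]
eef_rot: [0.0, 1.0, 0.021, -0.0]
contact_force: [0.1, 0.0, -0.8]
opening: 0.0166
grasp_force: 58.7
w10 14.85 [0.53062372 0.03013257 0.21579402]Traceback (most recent call last):
  File "<stdin>", line 4, in <module>
    return _nx.concatenate(arrs, 1, dtype=dtype, casting=casting)
           ~~~~~~~~~~~~~~~^^^^^^^^^^^^^^^^^^^^^^^^^^^^^^^^^^^^^^^
ValueError: all the input array dimensions except for the concatenation axis must match exactly, but along dimension 0, the array at index 0 has size 570 and the array at index 1 has size 568
```

```bash

python3 - <<'E'
from h import *
a=cams.read_camera("scene")
w=cv2.imread("pics/w10.png")
cv2.imwrite("pics/m6.png",np.hstack([crop(w,195,150,132,192,3),crop(a,190,100,98,144,4)]))
E
```

```text
(no output)
```

View pics/m6.png

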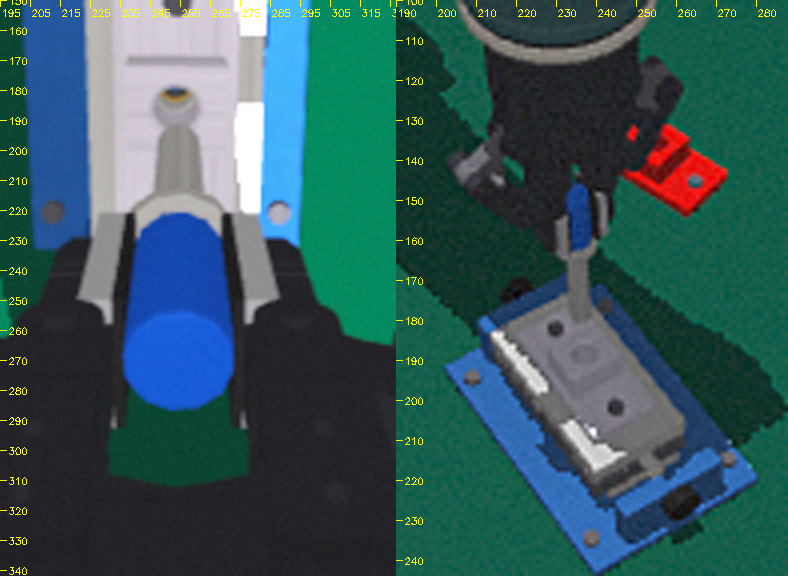

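```bash
python3 - <<'E'
from h import *
import pickle
c=pickle.load(open("pics/w10.pkl","rb"))[0]
print("tip far edge",onz(c,254.3,191,.1195),"handle top ctr",onz(c,195+179/3,150+360/3,.1865+.045))
print("hole",onz(c,254.2,185,.081))
E
```

```text
tip far edge [0.53684063 0.03000233 0.1195    ] handle top ctr [0.53219728 0.02978055 0.2315    ]
hole [0.53206013 0.02986154 0.081     ]
```

```bash

python3 -m crank '[[0,0,0,-0.015,0],[0,0,0,-0.012,0],[0,0,0,-0.006,0],[0,0,0,0,0],[0,0,0,0,0]]'|sed -n 1,4p
python3 -m crank '[[0,0,0,-0.003,0],[0,0,0,-0.003,0],[0,0,0,-0.003,0],[0,0,0,0,0]]'|sed -n 1,4p
python3 -m crank '[[0,0,0,-0.003,0],[0,0,0,-0.003,0],[0,0,0,-0.003,0],[0,0,0,0,0]]'|sed -n 1,4p
```

```text
clock: 15.5
position: [0.5309, 0.031, 0.1831]
eef_rot: [-0.0, 1.0, 0.022, -0.0]
contact_force: [0.3, 0.1, -0.5]
clock: 15.9
position: [0.5306, 0.031, 0.1735]
eef_rot: [-0.0, 1.0, 0.022, -0.0]
contact_force: [-0.5, -0.3, -1.3]
clock: 16.3
position: [0.5305, 0.031, 0.1644]
eef_rot: [-0.0, 1.0, 0.022, -0.0]
contact_force: [0.4, 0.1, -2.0]
```

```bash

python3 -m crank '[[0,0,0,-0.003,0],[0,0,0,-0.003,0],[0,0,0,-0.003,0],[0,0,0,0,0]]'|sed -n 1,4p
python3 -m crank '[[0,0,0,-0.002,0],[0,0,0,-0.001,0],[0,0,0,0,0]]'|sed -n 1,4p
python3 -m crank '[[0,0,0,-0.001,0],[0,0,0,0,0]]'|sed -n 1,4p
```

```text
clock: 16.7
position: [0.5305, 0.031, 0.1554]
eef_rot: [-0.0, 1.0, 0.022, -0.0]
contact_force: [-0.0, -0.7, -1.2]
clock: 17.0
position: [0.5307, 0.031, 0.1528]
eef_rot: [-0.0, 1.0, 0.022, -0.0]
contact_force: [0.6, 0.4, -1.2]
clock: 17.2
position: [0.5307, 0.031, 0.1518]
eef_rot: [-0.0, 1.0, 0.022, -0.0]
contact_force: [-0.2, -0.3, -1.3]
```

```bash

for i in 1; do python3 -m crank '[[0,0,0,-0.0007,0],[0,0,0,0,0]]'|sed -n 2,4p; done
python3 -m crank '[[0,0,0,-0.0005,0],[0,0,0,0,0]]'|sed -n 2,4p
python3 -m crank '[[0,0,0,-0.0005,0],[0,0,0,0,0]]'|sed -n 2,4p
```

```text
position: [0.5307, 0.031, 0.1511]
eef_rot: [-0.0, 1.0, 0.022, -0.0]
contact_force: [0.1, -0.4, -1.3]
position: [0.5307, 0.031, 0.1506]
eef_rot: [-0.0, 1.0, 0.022, -0.0]
contact_force: [-0.2, 0.6, -0.8]
position: [0.5307, 0.031, 0.1501]
eef_rot: [-0.0, 1.0, 0.022, -0.0]
contact_force: [0.3, 0.8, -2.0]
```

```bash

python3 -m crank '[[0,0,0,-0.0005,0],[0,0,0,0,0]]'|sed -n 2,4p
python3 -m crank '[[0,0,0,-0.0005,0],[0,0,0,0,0]]'|sed -n 2,4p
```

```text
position: [0.5307, 0.031, 0.1496]
eef_rot: [-0.0, 1.0, 0.022, -0.0]
contact_force: [0.1, 0.1, -1.1]
position: [0.5307, 0.031, 0.1491]
eef_rot: [-0.0, 1.0, 0.022, -0.0]
contact_force: [0.1, 0.4, -0.9]
```

```bash

python3 -m crank '[[0,0,0,-0.0005,0],[0,0,0,0,0]]'|sed -n 2,4p
```

```text
position: [0.5307, 0.031, 0.1486]
eef_rot: [-0.0, 1.0, 0.022, -0.0]
contact_force: [0.6, 0.7, -1.1]
```

```bash

python3 -m crank '[[0,0,0,-0.0005,0],[0,0,0,-0.0005,0],[0,0,0,0,0]]'|sed -n 2,4p
python3 -m crank '[[0,0,0,-0.0007,0],[0,0,0,-0.0007,0],[0,0,0,0,0]]'|sed -n 2,4p
```

```text
position: [0.5307, 0.031, 0.1476]
eef_rot: [-0.0, 1.0, 0.022, -0.0]
contact_force: [-0.4, 0.9, -0.3]
position: [0.5307, 0.031, 0.1462]
eef_rot: [-0.0, 1.0, 0.022, -0.0]
contact_force: [-0.2, 0.0, -1.6]
```

```bash

python3 -m crank '[[0,0,0,-0.001,0],[0,0,0,-0.001,0],[0,0,0,-0.001,0],[0,0,0,0,0]]'|sed -n 2,4p
```

```text
position: [0.5307, 0.031, 0.1431]
eef_rot: [-0.0, 1.0, 0.022, -0.0]
contact_force: [-0.2, -0.2, -2.0]
```

```bash

python3 -m crank '[[0,0,0,-0.001,0],[0,0,0,-0.001,0],[0,0,0,-0.001,0],[0,0,0,-0.001,0],[0,0,0,0,0]]'|sed -n 2,4p
```

```text
position: [0.5307, 0.031, 0.1391]
eef_rot: [-0.0, 1.0, 0.022, -0.0]
contact_force: [0.5, 0.9, -1.2]
```

```bash

python3 -m crank '[[0,0,0,-0.0015,0],[0,0,0,-0.0015,0],[0,0,0,-0.0015,0],[0,0,0,-0.0015,0],[0,0,0,0,0]]'|sed -n 2,4p
```

```text
position: [0.5307, 0.031, 0.1331]
eef_rot: [-0.0, 1.0, 0.022, -0.0]
contact_force: [-0.5, 0.2, -1.1]
```

```bash

python3 -m crank '[[0,0,0,-0.0015,0],[0,0,0,-0.0015,0],[0,0,0,-0.0015,0],[0,0,0,-0.0015,0],[0,0,0,0,0]]'|sed -n 2,4p
```

```text
position: [0.5307, 0.0309, 0.1271]
eef_rot: [-0.0, 1.0, 0.022, -0.0]
contact_force: [0.3, 0.2, -1.2]
```

```bash

python3 -m crank '[[0,0,0,-0.002,0],[0,0,0,-0.002,0],[0,0,0,-0.002,0],[0,0,0,-0.002,0],[0,0,0,0,0]]'|sed -n 2,4p
python3 -m crank '[[0,0,0,-0.0015,0],[0,0,0,-0.0015,0],[0,0,0,-0.001,0],[0,0,0,-0.001,0],[0,0,0,0,0]]'|sed -n 2,4p
```

```text
position: [0.5307, 0.0309, 0.119]
eef_rot: [-0.0, 1.0, 0.022, -0.0]
contact_force: [-1.3, 0.6, -1.5]
position: [0.5307, 0.031, 0.1141]
eef_rot: [-0.0, 1.0, 0.022, -0.0]
contact_force: [0.3, -0.4, -1.7]
```

```bash

python3 -m crank '[[0,0,0,-0.001,0],[0,0,0,-0.0007,0],[0,0,0,-0.0005,0],[0,0,0,0,0]]'|sed -n 2,4p
python3 -m crank '[[0,0,0,-0.0005,0],[0,0,0,0,0]]'|sed -n 2,4p
```

```text
position: [0.5307, 0.031, 0.112]
eef_rot: [-0.0, 1.0, 0.022, -0.0]
contact_force: [-0.3, 0.3, -2.1]
position: [0.5307, 0.031, 0.1115]
eef_rot: [-0.0, 1.0, 0.022, -0.0]
contact_force: [-0.7, 1.1, -1.0]
```

```bash

python3 -m crank '[[0,0,0,-0.0005,0],[0,0,0,0,0]]'|sed -n 2,4p
python3 -m crank '[[0,0,0,-0.0003,0],[0,0,0,0,0]]'|sed -n 2,4p
python3 -m crank '[[0,0,0,-0.0003,0],[0,0,0,0,0]]'|sed -n 2,4p
```

```text
position: [0.5307, 0.031, 0.1111]
eef_rot: [-0.0, 1.0, 0.022, -0.0]
contact_force: [-1.1, 0.1, -1.4]
position: [0.5308, 0.031, 0.1108]
eef_rot: [-0.0, 1.0, 0.022, -0.0]
contact_force: [-0.9, 0.2, -0.5]
position: [0.5307, 0.031, 0.1105]
eef_rot: [-0.0, 1.0, 0.022, -0.0]
contact_force: [-0.8, 0.4, -0.5]
```

```bash

python3 -m crank '[[0,0,0,-0.0003,0],[0,0,0,0,0]]'|sed -n 2,4p
```

```text
position: [0.5308, 0.031, 0.1102]
eef_rot: [-0.0, 1.0, 0.022, 0.0]
contact_force: [-1.3, 0.6, 0.9]
```

```bash

python3 -m crank '[[0,0,0,-0.0003,0],[0,0,0,0,0]]'|sed -n 2,4p
python3 -m crank '[[0,0,0,-0.0002,0],[0,0,0,0,0]]'|sed -n 2,4p
```

```text
position: [0.5309, 0.031, 0.1102]
eef_rot: [0.0, 1.0, 0.022, 0.0]
contact_force: [-3.7, -0.0, 6.5]
position: [0.5309, 0.031, 0.1101]
eef_rot: [0.0, 1.0, 0.022, 0.0]
contact_force: [-5.1, -0.8, 9.4]
```

```bash

python3 -m crank '[[0,0,0,0.0003,0],[0.3,0,0,0,0],[0.5,0,0,0,0],[0.8,0,0,0,0],[1,0,0,0,0]]'|sed -n 2,5p
python3 -m crank '[[1,0,0,0.01,0],[1,0,0,0.03,0],[1,0,0,0.04,0],[1,-0.03,0,0.04,0],[1,-0.04,0,0,0]]'|sed -n 2,4p
python3 -m crank '[[1,-0.03,0,0,0],[1,0,0,0,0],[1,0,0,0,0]]'|sed -n 1,4p
python3 snap.py w11
python3 - <<'E'
from h import *
a=cams.read_camera("scene");w=cv2.imread("pics/w11.png")
cv2.imwrite("pics/m7.png",np.hstack([crop(w,190,40,132,140,4)[:, :],crop(a,195,145,60,70,8)[:560,:270*1]]) [:, :798])
cv2.imwrite("pics/s11.png",a)
E
```

```text
position: [0.5308, 0.031, 0.11]
eef_rot: [-0.0, 1.0, 0.022, 0.0]
contact_force: [0.2, -0.2, 0.5]
opening: 0.0682
position: [0.4626, 0.0317, 0.2346]
eef_rot: [-0.0, 1.0, 0.022, 0.004]
contact_force: [0.7, -0.0, -0.8]
clock: 25.0
position: [0.4309, 0.0309, 0.2309]
eef_rot: [0.0, 1.0, 0.022, 0.001]
contact_force: [0.3, -0.1, 0.3]
w11 25.0 [0.43090808 0.03091539 0.23094938]
```

View pics/m7.png

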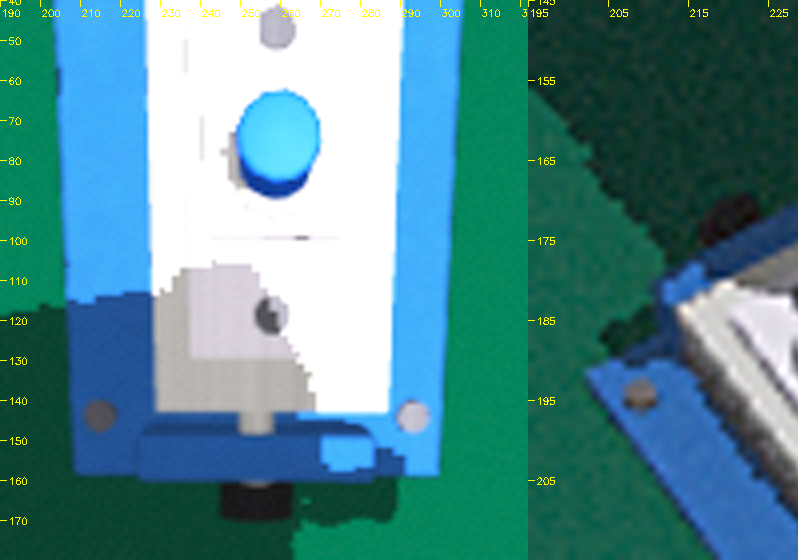

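The pin stands in the cover, its handle top at w11 (258,74). I use the last picture for a side check of the collar.

```bash
python3 - <<'E'
from h import *
cv2.imwrite("pics/m8.png",crop(cv2.imread("pics/s11.png"),200,140,80,90,6))
E
```

```text
(no output)
```

View pics/m8.png

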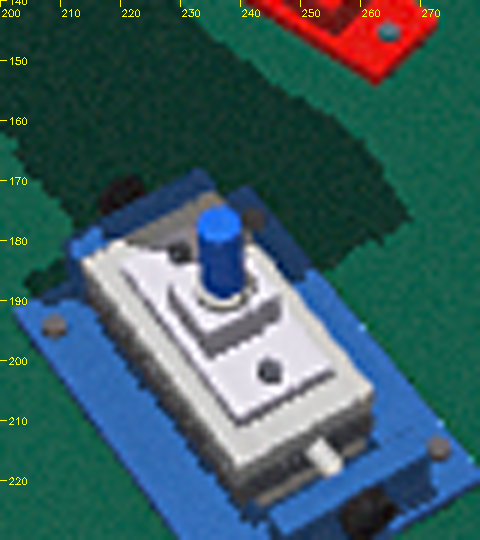

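The collar sits on the hub (scene (237,189)), the pin is upright, and the cover is flat and along the stack.

```bash
python3 -c "
from workcell import manip; print(manip.close_job())"
```

```text
the job is handed in; nothing more can be done
None
```

The job is handed in: the cover lies flat on the stack with its hole over the bore, and the blue pin is upright with its collar home on the hub and released, at about 25 s and at most about 10 N read at the wrist while seating it.

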